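# Close the two-part cake mould and hold it shut

## Task

Get the cake mould ready for its clamps: take the filling nozzle out of the lower mould half, put it in the open drawer of the white box and slide the drawer fully shut. Then set the matching upper half on the lower half's dowels (thick dowel in the wide hole), press it down against the spring pins until the halves meet all round, and finish while still holding the pair pressed together: do not let go. Leave the other things on the table where they are.

Things in the scene. Friction and masses are not known exactly. Their poses are not given: they have to be found in the camera images.
- mould_base: Lower mould half, bare aluminium block 150 x 96 x 40 mm (x, y, z), fixed to the table. Origin: centre of its underside; z up, x along its length. In its flat top: a round cavity 72 mm wide, 14 mm deep in the middle (its floor 26 mm above the table), a steel dowel near each end, and four steel spring pins, 8 mm thick, at x +-45, y +-36 mm.
- dowel_thick (a point): Tip centre of the thick dowel of the lower half: 12 mm diameter, 20 mm tall, top 8 mm tapered to 6 mm; at x -60, y 0, z 60 mm of the lower half.
- dowel_thin (a point): Tip centre of the thin dowel of the lower half: 8 mm diameter, 20 mm tall, top 8 mm tapered to 2 mm; at x +60, y 0, z 60 mm of the lower half.
- ejector (a joint): Travel of the four spring pins, which sink together: 0 = up, 8 mm proud of the lower half's top; 0.008 m = flush, halves meeting. They push up with 6 N at first, 10 N when flush: more than the upper half's weight, so the mould opens 8 mm when not pressed. Pressing down with 10 to 20 N is right.
- mould_top: Upper mould half, aluminium, 0.25 to 0.35 kg, loose, hollow side down as used. Flange 150 x 96 x 14 mm, a through hole at each end; round fluted cap, top at 22 mm; on it a grip rib 70 mm (x) by 20 mm (y), from 22 to 56 mm up. Origin: centre of the underside; x along its length. Seated: origin 40 mm above the lower half's, axes alike. Starts with its x within 0.7 rad of the lower half's.
- hole_thick (a point): Centre, at the underside, of the wide hole (15 mm) of the upper half, at its x -60 mm: goes on the thick dowel.
- hole_thin (a point): Centre, at the underside, of the narrow hole (11 mm) of the upper half, at its x +60 mm: goes on the thin dowel; the thick dowel does not fit it.
- nozzle: Steel filling nozzle, loose, standing upright on the floor of the lower half's cavity. 45 mm tall: foot 28 mm wide and 4 mm thick, tapering to a straight tube 18 mm wide from 12 mm up to the top. Origin: centre of its foot's underside; 60 g.
- tip_box: White box, 200 x 200 x 85 mm, fixed, with one drawer in its front (-x) face. Origin: centre of its underside; x points from front to back, z up.
- tip_box_drawer0 (a joint): Opening of the drawer in m: 0 = shut, slides out along the box's -x; starts 0.095 to 0.125. It slides with about 1 N of friction and stays where it is left.
- tip_box_drawer0_handle (a point): Middle of the drawer's bar handle: a bar 11 mm thick, 100 mm long across the front, 35 mm before the drawer's front face, 47 mm above the table. Axes as the white box.
- drawer_floor (a point): Centre of the drawer's inner floor, 22 mm above the table; moves with the drawer. Inside 155 (x) by 158 (y) mm; side walls 41 mm and front panel 49 mm above the floor; the box's roof is 51 mm above it. Front panel 15 mm plus inner wall 6 mm thick. Open by d, the first d - 6 mm of the inside, from the front, is clear of the box.
- round_lid: Bystander: upper half of another mould, like the right one but with a round flange 104 mm wide and no holes. Origin: centre of its underside; 56 mm high.
- spoon: Bystander: wooden spoon, 200 mm long, lying along its x. Origin: under its middle.
- cutter: Bystander: steel ring cutter, 44 mm wide, 30 mm high. Origin: centre of its underside.
- sprinkle_jar: Bystander: small jar with cap, 60 mm wide, 90 mm high. Origin: centre of its underside.
- bowl: Bystander: steel mixing bowl, 220 mm wide, 80 mm high. Origin: centre of its underside.
- sugar_can: Bystander: steel can, 70 mm wide, 60 mm high. Origin: centre of its underside.
Mind the look-alikes: they are no part of the job. What is shaped like the mould_top but orange is not meant.

How it is judged:
On the way, in this order (a step that is already met when the one before it is completed fails the run):
1. the nozzle is let go in the drawer (x of nozzle in the frame of drawer_floor between -0.085 and 0.085 m and y of nozzle in the frame of drawer_floor between -0.085 and 0.085 m and z of nozzle in the frame of drawer_floor between -0.006 and 0.04 m and contact force between the fingers and nozzle below 0.1 N), for 0.2 s.
2. the drawer is slid shut on the nozzle (x of nozzle in the frame of drawer_floor between -0.085 and 0.085 m and y of nozzle in the frame of drawer_floor between -0.085 and 0.085 m and z of nozzle in the frame of drawer_floor between -0.006 and 0.04 m and value of joint tip_box_drawer0 below 0.008 m), for 0.2 s.
3. the upper half is pressed home on the dowels (horizontal distance between hole_thick and dowel_thick below 0.003 m and horizontal distance between hole_thin and dowel_thin below 0.003 m and z of mould_top in the frame of mould_base below 0.042 m and angle between the z axis of mould_top and the z axis of mould_base, either way round below 0.03 rad), for 0.2 s.
At the end, for the whole second after the job is handed in: Still pressed by the robot (over 4 N): each hole within 3 mm of its own dowel, upper half level within 0.03 rad, gap under 2 mm, spring pins in by over 6 mm; the nozzle is in the drawer and the drawer shut to within 8 mm (all of step 2 and all of step 3 and value of joint ejector above 0.006 m and contact force between any of the fingers, the arm and mould_top above 4 N); the arm keeps its last pose, push and grip.
It fails at once if a bystander is moved by more than 30 mm (distance of any of round_lid, spoon, cutter, sprinkle_jar, bowl, sugar_can from where it was at the start of the episode above 0.03 m).
It also fails if it takes over 64 s, if anything falls off the work surface, if the arm or the gripper's body presses on something with over 40 N, if the wrist force passes 120 N, or if a joint passes its speed limit or range.

## Robot

A 6-joint arm with a two-finger parallel gripper is mounted at the origin on the work surface. World frame = base frame: x ahead of the robot, y to its left, z up, the work surface at z = 0. Lengths are in m, angles in rad, forces in N, time in s.
With the tool pointing down it reaches from about 0.3 to 0.85 m from the base axis. Payload 4.2 kg.
Tool frame: the origin (TCP) lies midway between the tips of the shut fingers; the grasp point (between the pads) lies 19 mm behind it (env.grip_depth is the distance from the TCP to the grasp point, in m); z points along the fingers, y is the line along which they close (so a half turn about z gives the same grasp; the last joint's range is limited). The gripper opens to 91 mm and grips with 3 to 60 N. Pads are 32 mm wide; open, the fingers measure 118 mm over their backs; the gripper's body (76 mm by 178 mm) begins 60 mm behind the grasp point.
Start: joints at [1.211, 0.32, 1.565, -0, 1.257, -0.02], TCP at [0.192, 0.542, 0.214] pointing down, gripper open.
Joint ranges: [-3.11, 3.11], [-0.84, 2.01], [0.21, 2.61], [-1.34, 4.49], [0.05, 2.63], [-2.56, 2.56]. Speed limits (rad/s): [2.57, 2.57, 3.14, 3.14, 3.14, 3.14].

## Interface

Orientations are given as a 3x3 rotation matrix whose columns are the frame's x, y, z axes.
In Python, from station import env gives the robot as it stands. The module is installed in compiled form; this text tells all that it offers.
- The arm moves only by the tool servo_tool, never from a script. Its argument "series" is a list that holds one entry, the list of rows, each a list of 5 numbers: the finger opening in mm, from 0 to 91.2, then the shift along the tool's x, y, z in mm, then the turn about the tool's z in rad. In form: [[[claw, x, y, z, roll], ...]]. A call has exactly 10 rows; each row is the pose to reach, as a shift and turn from the pose commanded when the call began, along the tool's axes at that moment; what a row does not reach only later rows make up. A row lasts 1/12 s, in which the tool goes at most 41.7 mm and 7.16 degrees, less where a joint would pass 70% of its speed; a pose out of reach is approached as far as the arm can. A call with a gripper value outside its range is refused whole. The fingers move at their own pace and stop on an object; "grip_force" is the grip in N (left out, the last holds). Time passes only in rows, so rows that repeat a pose let the fingers close, or fill a call up. It gives the time, the measured TCP pose, the force, the opening and the grip force at its end, in the units of the state.
- env.observe(): the state, without advancing time (a new reading comes with each control period).
- env.snapshot(name): name is "side" or "top"; returns (picture, depth): 384x512x3 uint8, blue, green, red; 384x512 float32, m along the optical axis (not along the pixel's ray), 0 where there is no reading.
- env.camera_model(name): a dict with "intrinsics" (3x3 intrinsics, pixels), "extrinsics" (4x4, takes a point from camera to world coordinates). Camera axes: x right, y down, z forward; pixel columns grow to the right and rows downward; lengths in m; the calibration is good to about 2 mm. A picture is of the moment at which its call begins. camera_model takes no time and is no camera call.
- env.hand_in(): hands the job in; it is judged then, once.
The state is a dict: "clock": time; "joint_pos": joint angles; "dq": joint speeds; "tau": joint torques, N m; "tcp_pos": TCP position; "ee_rot": TCP orientation; "contact_force": force on the tool from outside, world axes, zero at the start; "wrist_torque": the same for the moment, N m; "gripper_width": finger opening in m; "gripper_force": force on a finger pad.
Only numpy, scipy, OpenCV 4.12 (cv2) and the standard library are available. Lean on these libraries where they do the work, as an engineer would, in place of code of your own. Each camera call takes 0.05 s, during which the arm holds its last target. There are 200 camera calls.

## Working session

There is one attempt and no reset: what is moved stays moved. The work goes in short steps, Python scripts to look and compute and a tool call to move; the robot and the scene stay as the last step left them, time stands still between calls to the robot, and variables do not carry over. Pictures are saved under pics/ and viewed, at most 11 in all, crops included, and the job is handed in when it is done.

Besides the shell and the picture viewer there is one more tool, called after ">>>" by a JSON object that holds its "method" and its "body", one argument or row to a line. servo_tool: Moves the arm, as the interface text tells. Its arguments: {"type":"object","properties":{"series":{"type":"array"},"grip_force":{"type":"number"}},"required":["series"]}

```bash
mkdir -p pics; cat > h.py <<'E'
import numpy as np, cv2
from station import env
def cam(n):
    c=env.camera_model(n); return np.array(c["intrinsics"]),np.array(c["extrinsics"])
def ray(n,uv,z):
    K,E=cam(n); d=E[:3,:3]@np.linalg.solve(K,[uv[0],uv[1],1.]); o=E[:3,3]
    return o+d*(z-o[2])/d[2]
def cloud(n,dep):
    K,E=cam(n); v,u=np.mgrid[:dep.shape[0],:dep.shape[1]]
    p=np.stack([(u-K[0,2])/K[0,0]*dep,(v-K[1,2])/K[1,1]*dep,dep],-1)
    return p@E[:3,:3].T+E[:3,3]
def proj(n,P):
    K,E=cam(n); q=E[:3,:3].T@(np.array(P)-E[:3,3]); q=K@q; return q[:2]/q[2]
def snap(n,tag):
    im,d=env.snapshot(n); np.savez(f"pics/{tag}.npz",im=im,d=d); cv2.imwrite(f"pics/{tag}.png",im); return im,d
E
python3 - <<'E'
from h import *
for n in("top","side"):
    snap(n,n+"0"); K,E=cam(n); print(n,K.round(1).tolist(),E.round(3).tolist())
s=env.observe(); print(s["clock"],s["tcp_pos"],s["ee_rot"],env.grip_depth)
E
```

```text
top [[462.3, 0.0, 252.3], [0.0, 462.3, 194.9], [0.0, 0.0, 1.0]] [[0.008, -0.988, 0.152, 0.238], [-1.0, -0.01, -0.01, -0.023], [0.012, -0.152, -0.988, 1.713], [0.0, 0.0, 0.0, 1.0]]
side [[391.4, 0.0, 258.5], [0.0, 391.4, 188.6], [0.0, 0.0, 1.0]] [[0.9, -0.273, 0.339, 0.089], [-0.435, -0.556, 0.708, -0.887], [-0.005, -0.785, -0.619, 0.807], [0.0, 0.0, 0.0, 1.0]]
0.1 [0.1914958  0.54171962 0.21321565] [[-9.42822623e-01  3.33294473e-01 -5.43261350e-04]
 [ 3.33294915e-01  9.42821501e-01 -1.45512656e-03]
 [ 2.72128401e-05 -1.55299249e-03 -9.99998794e-01]] 0.0188
```

View pics/top0.png

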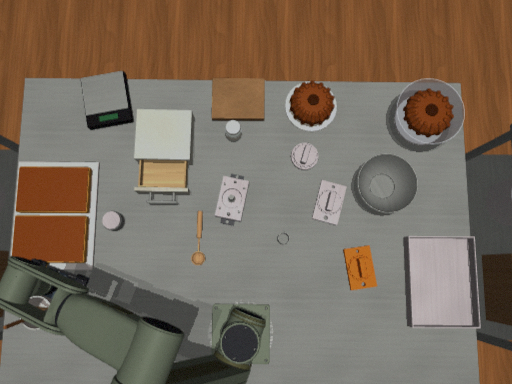

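View pics/side0.png

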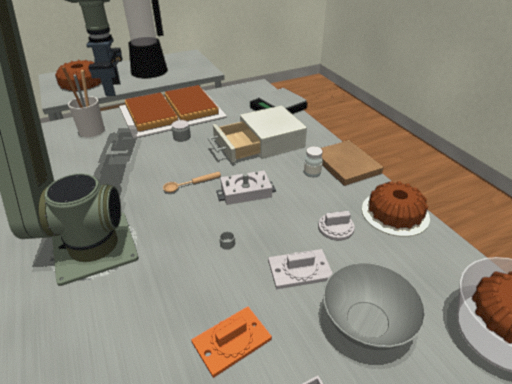

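The top view shows the base with nozzle at (232,198), the drawer at (163,174) with its handle at (162,200), the right upper half at (329,202), the round lid at (305,155), the orange decoy at (360,267), and the spoon at (199,240).

```bash
cat > m.py <<'E'
from h import *
im,d=(np.load("pics/top0.npz")[k] for k in("im","d")); P=cloud("top",d)
def rect(box,zl,zh,tag):
    u0,v0,u1,v1=box; Q=P[v0:v1,u0:u1].reshape(-1,3); Q=Q[(Q[:,2]>zl)&(Q[:,2]<zh)]
    r=cv2.minAreaRect((Q[:,:2]*1000).astype(np.float32)); 
    print(tag,len(Q),np.round(r[0],1),np.round(r[1],1),round(r[2],1),"medz",np.median(Q[:,2]).round(4)); return Q
rect((205,165,258,232),.03,.046,"base")
rect((205,165,258,232),.064,.09,"nozzle")
rect((305,172,355,230),.009,.02,"top flange")
rect((305,172,355,230),.045,.07,"top rib")
rect((130,100,196,165),.075,.1,"box")
rect((130,180,196,195),.06,.085,"front panel")
rect((130,192,196,212),.035,.06,"handle")
rect((288,138,322,174),.045,.07,"lid rib")
rect((222,115,246,142),.08,.1,"jar"); rect((100,205,126,235),.05,.07,"can");rect((188,205,210,270),.004,.03,"spoon")
E
python3 m.py
python3 - <<'E'
import numpy as np,cv2
im=np.load("pics/top0.npz")["im"]; s=np.load("pics/side0.npz")["im"]
r=lambda a:cv2.resize(a,(390,290),interpolation=cv2.INTER_CUBIC)
t=np.vstack([np.hstack([r(im[170:230,192:272]),r(im[172:232,290:370])]),np.hstack([r(s[160:220,205:285]),r(s[235:295,260:340])])])
cv2.imwrite("pics/crop1.png",t)
E
```

```text
base 752 [485.  35.] [ 95.9 151.8] 78.7 medz 0.0403
nozzle 23 [482.5  36.6] [ 15.2 118.7] 84.1 medz 0.0702
top flange 612 [ 481.8 -323.4] [214.6 178.2] 0.7 medz 0.0147
top rib 110 [ 475.3 -326. ] [20.9 68.5] 75.5 medz 0.0573
box 2761 [710.6 286.3] [203.1 189.7] 89.1 medz 0.0855
front panel 322 [520.6 288.3] [ 44.  194.4] 0.7 medz 0.0715
handle 144 [483.1 267. ] [ 40.  150.7] 0.4 medz 0.0501
lid rib 106 [ 652.  -235.7] [20.1 72.2] 73.2 medz 0.0563
jar 165 [738.3  33.5] [51.6 51.1] 34.2 medz 0.0907
can 269 [397.2 464.1] [64.7 63.5] 16.3 medz 0.0604
spoon 545 [342.4 156.2] [235.6  77.8] 1.2 medz 0.0091
```

View pics/crop1.png

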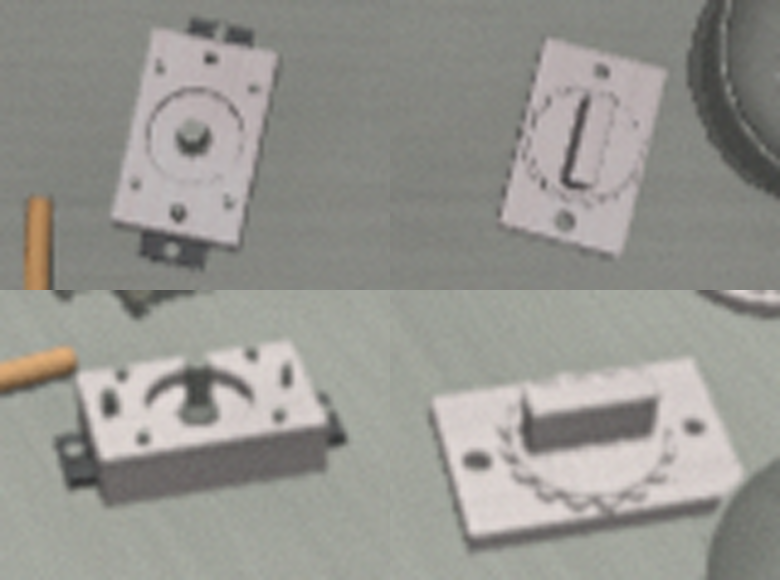

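The crops show the thick dowel and the wide hole both at the near (robot) end, and the nozzle near the cavity centre. I'll refine these measurements with cleaner masks.

```bash
cat > go.py <<'E'
from h import *
def go(x,y,z,yaw):  # yaw deg: direction of tool x in world
    s=env.observe(); R=np.array(s["ee_rot"]); p=np.array(s["tcp_pos"])
    sh=R.T@(np.array([x,y,z])-p)*1000
    cur=np.degrees(np.arctan2(R[1,0],R[0,0])); dy=(yaw-cur+180)%360-180
    print("t %.2f shift"%s["clock"],sh.round(1),"roll",round(-np.radians(dy),3),"F",np.round(s["contact_force"],1),"w",round(s["gripper_width"],4),"J",np.round(s["joint_pos"],2))
E
cat > m2.py <<'E'
from h import *
im,d=(np.load("pics/top0.npz")[k] for k in("im","d")); P=cloud("top",d)
def comp(box,zl,zh,tag):
    u0,v0,u1,v1=box; Z=P[v0:v1,u0:u1,2]; m=((Z>zl)&(Z<zh)&(d[v0:v1,u0:u1]>0)).astype(np.uint8)
    n,l,st,c=cv2.connectedComponentsWithStats(m); i=1+np.argmax(st[1:,4]); Q=P[v0:v1,u0:u1][l==i]
    r=cv2.minAreaRect((Q[:,:2]*1000).astype(np.float32))
    print(tag,len(Q),np.round(r[0],1),np.round(r[1],1),round(r[2],1),"mean",(Q.mean(0)*1000).round(1),"min",(Q.min(0)*1000).round(),"max",(Q.max(0)*1000).round())
comp((222,188,242,208),.064,.09,"nozzle")
comp((130,90,196,165),.08,.1,"box")
comp((130,150,196,200),.055,.078,"panel")
comp((135,188,192,210),.03,.058,"handle")
comp((135,155,192,190),.01,.035,"floor")
comp((308,175,352,228),.009,.022,"flange")
comp((308,175,352,228),.045,.07,"rib")
print("noz ray",ray("top",(231.6,197.5),.071)); 
for uv in((228.7,213.9),(235.3,182)): print("dowel ray",ray("top",uv,.06))
for uv in((325.9,217.7),(333.4,186.6)): print("hole ray",ray("top",uv,.014))
from go import go
go(.483,.037,.15,168.7)
E
python3 m2.py
```

```text
nozzle 21 [482.9  36.4] [16.2 14.5] 0.6 mean [483.4  36.1  72.3] min [475.  29.  66.] max [491.  44.  81.]
box 2566 [709.9 286.5] [201.2 187.7] 89.5 mean [708.7 286.2  86.1] min [616. 186.  80.] max [804. 388.  98.]
panel 414 [554.5 287.9] [194.5 132.6] 89.7 mean [527.1 293.1  67.8] min [488. 191.  55.] max [621. 385.  78.]
handle 145 [483.1 289.2] [ 40.5 106.2] 0.1 mean [478.7 290.2  48.8] min [463. 236.  32.] max [503. 342.  58.]
floor 1088 [580.2 291.7] [154.2 100.9] 88.9 mean [579.8 292.8  22.7] min [530. 214.  10.] max [631. 369.  35.]
flange 631 [ 478.5 -326.5] [101.4 161. ] 77.3 mean [ 474.9 -323.8   15.6] min [ 393. -390.    9.] max [ 562. -263.   22.]
rib 110 [ 475.3 -326. ] [20.9 68.5] 75.5 mean [ 475.4 -324.8   56.9] min [ 443. -342.   47.] max [ 509. -308.   66.]
noz ray [0.47973777 0.03423048 0.071     ]
dowel ray [0.4217049  0.04414773 0.06      ]
dowel ray [0.53837546 0.02202467 0.06      ]
hole ray [ 0.41602115 -0.31335731  0.014     ]
hole ray [ 0.53296743 -0.34331844  0.014     ]
t 0.10 shift [-443.1 -378.6   63.8] roll -0.143 F [ 1.1 -0.1 -0.3] w 0.0911 J [ 1.21  0.32  1.57 -0.    1.26 -0.02]
```

>>> {"method": "servo_tool", "body": {
  "series": [
    [[91,-44,-38,6,-0.02],[91,-76,-65,11,-0.04],[91,-107,-92,15,-0.06],[50,-138,-118,20,-0.08],[50,-169,-145,25,-0.1],[50,-200,-171,29,-0.12],[50,-231,-198,34,-0.143],[50,-262,-224,38,-0.143],[50,-293,-250,42,-0.143],[50,-310,-265,45,-0.143]]
  ],
  "grip_force": 20
}}

```text
clock: 0.93
tcp_pos: [0.3962, 0.1866, 0.1687]
ee_rot: [[-0.981, 0.196, 0.0], [0.196, 0.981, -0.0], [-0.0, -0.0, -1.0]]
contact_force: [-0.2, 1.4, -0.6]
gripper_width: 0.0508
gripper_force: 0.0
```

```bash
python3 -c "
from go import go
go(.482,.036,.15,168.7)"
```

```text
t 0.93 shift [-113.6 -130.8   18.7] roll -0.0 F [-0.2  1.4 -0.6] w 0.0508 J [ 0.41  0.14  1.93 -0.    1.07 -0.96]
```

>>> {"method": "servo_tool", "body": {
  "series": [
    [[50,-25,-29,4,0],[50,-50,-58,8,0],[50,-75,-87,13,0],[50,-100,-116,17,0],[50,-114,-131,19,0],[50,-114,-131,19,0],[50,-114,-131,45,0],[50,-114,-131,75,0],[50,-114,-131,100,0],[50,-114,-131,115,0]]
  ]
}}

```text
clock: 1.77
tcp_pos: [0.4795, 0.0387, 0.0515]
ee_rot: [[-0.981, 0.195, -0.005], [0.195, 0.981, 0.0], [0.004, -0.001, -1.0]]
contact_force: [-1.1, 0.1, -0.7]
gripper_width: 0.0502
gripper_force: 0.0
```

```bash
python3 -c "
from go import *
go(.482,.036,.042,168.7)
im,_=snap('side','s1'); cv2.imwrite('pics/s1c.png',cv2.resize(im[100:230,190:350],(800,600)[:2],interpolation=3)[:600])"
```

```text
t 1.77 shift [-3.  -2.2  9.5] roll 0.001 F [-1.1  0.1 -0.7] w 0.0502 J [ 0.06  0.35  2.    0.    0.8  -1.32]
```

View pics/s1c.png

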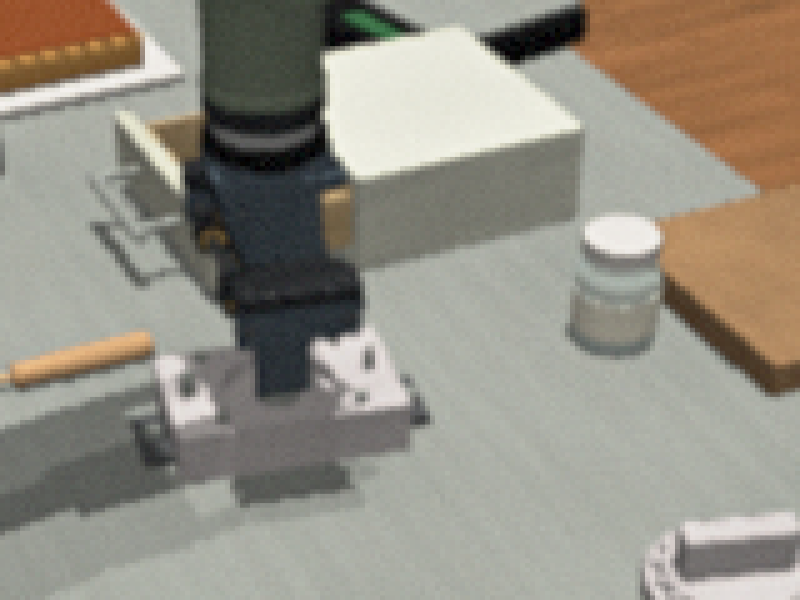

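The fingers stand astride the nozzle, with the finger tip at crop (285,390), clear of the dowels. I'll go down the rest of the way and close.

>>> {"method": "servo_tool", "body": {
  "series": [
    [[50,-1,-1,7,0],[50,-1,-1,7,0],[50,-1,-1,7,0],[8,-1,-1,7,0],[8,-1,-1,7,0],[8,-1,-1,7,0],[8,-1,-1,7,0],[8,-1,-1,7,0],[8,-1,-1,7,0],[8,-1,-1,7,0]]
  ],
  "grip_force": 20
}}

```text
clock: 2.65
tcp_pos: [0.4827, 0.0371, 0.0472]
ee_rot: [[-0.981, 0.196, 0.0], [0.196, 0.981, 0.0], [-0.0, 0.0, -1.0]]
contact_force: [-0.3, 0.4, 1.4]
gripper_width: 0.0169
gripper_force: 20.0
```

```bash
python3 -c "
from go import go
go(.565,.288,.16,180)"
```

```text
t 2.65 shift [ -31.6  262.2 -112.7] roll -0.197 F [-0.3  0.4  1.4] w 0.0169 J [ 0.05  0.36  2.    0.    0.79 -1.32]
```

>>> {"method": "servo_tool", "body": {
  "series": [
    [[8,0,0,-15,0],[8,0,0,-45,0],[8,0,0,-80,0],[8,0,20,-105,0],[8,-5,50,-113,-0.04],[8,-10,85,-113,-0.08],[8,-15,122,-113,-0.12],[8,-20,160,-113,-0.16],[8,-25,195,-113,-0.197],[8,-28,225,-113,-0.197]]
  ]
}}

```text
clock: 3.48
tcp_pos: [0.5545, 0.2545, 0.1596]
ee_rot: [[-1.0, -0.002, 0.0], [-0.002, 1.0, 0.0], [-0.0, 0.0, -1.0]]
contact_force: [0.6, -0.0, -0.4]
gripper_width: 0.0168
gripper_force: 20.0
```

```bash
python3 -c "
from go import go
go(.565,.288,.045,180)"
```

```text
t 3.48 shift [-10.6  33.5 114.6] roll 0.002 F [ 0.6 -0.  -0.4] w 0.0168 J [ 0.41  0.41  1.56  0.    1.17 -1.16]
```

>>> {"method": "servo_tool", "body": {
  "series": [
    [[8,-5,17,0,0],[8,-10,33,0,0],[8,-10,33,10,0],[8,-10,33,35,0],[8,-10,33,65,0],[8,-10,33,88,0],[8,-10,33,100,0],[8,-10,33,105,0],[8,-10,33,105,0],[8,-10,33,105,0]]
  ]
}}

```text
clock: 4.32
tcp_pos: [0.5647, 0.2852, 0.0559]
ee_rot: [[-1.0, 0.0, 0.001], [0.0, 1.0, 0.001], [-0.001, 0.001, -1.0]]
contact_force: [-0.4, -0.0, -0.8]
gripper_width: 0.0165
gripper_force: 20.0
```

```bash
python3 -c "
from go import *
go(.565,.288,.045,180)
im,_=snap('side','s2'); im2,_=snap('top','t2'); r=lambda a:cv2.resize(a,(400,400),interpolation=3)
cv2.imwrite('pics/s2c.png',np.hstack([r(im[90:190,200:300]),r(im2[120:220,112:212])]))"
```

```text
t 4.32 shift [-0.3  2.8 10.9] roll -0.0 F [-0.4 -0.  -0.8] w 0.0165 J [ 0.45  0.54  1.64 -0.    0.97 -1.12]
```

View pics/s2c.png

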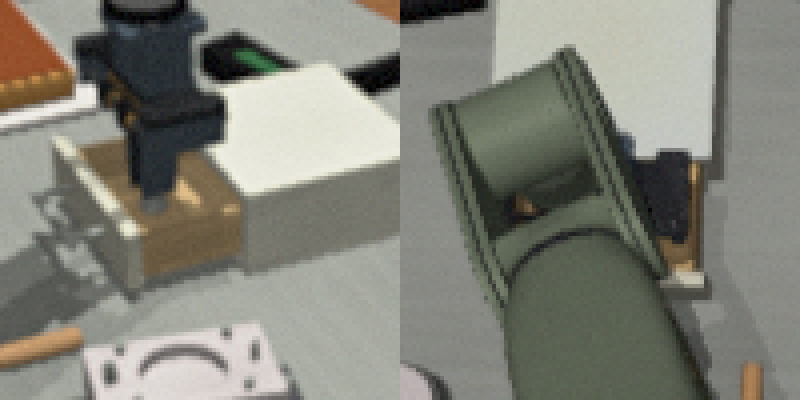

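The nozzle is held over the drawer floor at crop (155,200), clear of the walls. I'll lower it and release.

>>> {"method": "servo_tool", "body": {
  "series": [
    [[8,0,0,5,0],[8,0,0,9,0],[8,0,0,10,0],[8,0,0,11,0],[8,0,0,11,0],[8,0,0,11,0],[40,0,0,11,0],[40,0,0,11,0],[40,0,0,11,0],[40,0,0,11,0]]
  ]
}}

```text
clock: 5.25
tcp_pos: [0.5642, 0.2853, 0.0441]
ee_rot: [[-1.0, -0.0, 0.0], [-0.0, 1.0, 0.0], [-0.0, 0.0, -1.0]]
contact_force: [0.7, -1.0, -0.6]
gripper_width: 0.0392
gripper_force: 0.0
```

>>> {"method": "servo_tool", "body": {
  "series": [
    [[40,0,0,-5,0],[40,0,0,-25,0],[40,0,0,-55,0],[40,0,0,-90,0],[40,0,0,-110,0],[40,0,0,-110,0],[10,30,0,-110,0],[5,65,0,-110,0],[0,100,0,-110,0],[0,130,0,-110,0]]
  ]
}}

```text
clock: 6.08
tcp_pos: [0.4314, 0.2845, 0.1531]
ee_rot: [[-1.0, 0.0, -0.002], [0.0, 1.0, -0.001], [0.002, -0.001, -1.0]]
contact_force: [-1.8, 0.5, 1.0]
gripper_width: 0.0166
gripper_force: 0.0
```

```bash
python3 -c "
from go import *
go(.435,.288,.04,180)
im,d=snap('side','s3'); im2,_=snap('top','t3'); r=lambda a:cv2.resize(a,(400,400),interpolation=3)
cv2.imwrite('pics/s3c.png',np.hstack([r(im[90:190,200:300]),r(im2[120:220,112:212])]))"
```

```text
t 6.08 shift [ -3.9   3.6 113.1] roll -0.0 F [-1.8  0.5  1. ] w 0.0166 J [ 0.56  0.28  1.79  0.    1.08 -1.01]
```

View pics/s3c.png

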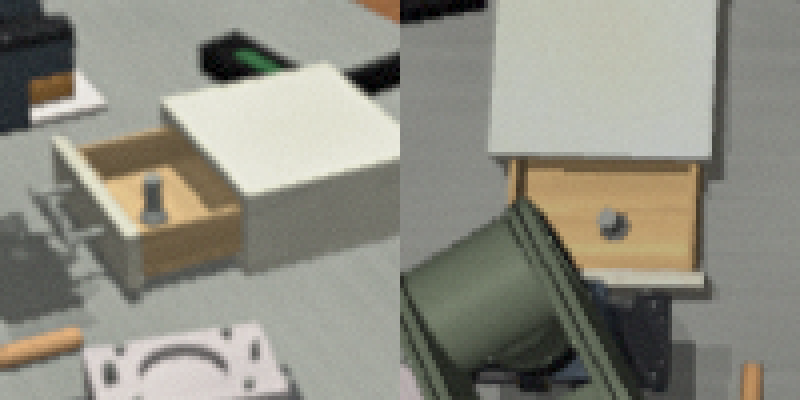

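The nozzle stands upright in the drawer at crop (155,200) in the side view and (612,225) in the top view. I'll come down in front of the handle and push.

>>> {"method": "servo_tool", "body": {
  "series": [
    [[0,2,3,20,0],[0,2,3,50,0],[0,2,3,80,0],[0,2,3,105,0],[0,2,3,115,0],[0,2,3,117,0],[0,-4,3,117,0],[0,-10,3,117,0],[0,-16,3,117,0],[0,-22,3,117,0]]
  ]
}}

```text
clock: 7.02
tcp_pos: [0.4573, 0.2886, 0.0381]
ee_rot: [[-1.0, 0.0, 0.002], [0.0, 1.0, 0.001], [-0.002, 0.001, -1.0]]
contact_force: [-1.6, 0.3, -0.2]
gripper_width: 0.0005
gripper_force: 0.6
```

>>> {"method": "servo_tool", "body": {
  "series": [
    [[0,-6,0,0,0],[0,-13,0,0,0],[0,-20,0,0,0],[0,-28,0,0,0],[0,-36,0,0,0],[0,-44,0,0,0],[0,-52,0,0,0],[0,-60,0,0,0],[0,-66,0,0,0],[0,-70,0,0,0]]
  ]
}}

```text
clock: 7.85
tcp_pos: [0.527, 0.2881, 0.0368]
ee_rot: [[-1.0, 0.0, 0.0], [0.0, 1.0, 0.0], [-0.0, 0.0, -1.0]]
contact_force: [-0.7, 0.5, 0.7]
gripper_width: 0.0004
gripper_force: 0.6
```

```bash
python3 -c "
from go import *
go(.552,.288,.04,180)
im,d=snap('side','s4'); P=cloud('side',d); "
```

```text
t 7.85 shift [-25.   -0.1  -3.2] roll -0.0 F [-0.7  0.5  0.7] w 0.0004 J [ 0.48  0.52  1.74 -0.    0.89 -1.09]
```

>>> {"method": "servo_tool", "body": {
  "series": [
    [[0,-3,0,0,0],[0,-6,0,0,0],[0,-8,0,0,0],[0,-10,0,0,0],[0,-12,0,0,0],[0,-13,0,0,0],[0,-14,0,0,0],[0,-15,0,0,0],[0,-15,0,0,0],[0,-15,0,0,0]]
  ]
}}

```text
clock: 8.73
tcp_pos: [0.5412, 0.2883, 0.037]
ee_rot: [[-1.0, -0.0, 0.0], [-0.0, 1.0, 0.0], [-0.0, 0.0, -1.0]]
contact_force: [-0.4, 0.0, -0.2]
gripper_width: 0.0003
gripper_force: 0.3
```

```bash
python3 -c "
from go import *
go(.552,.288,.04,180)
im,d=snap('side','s5'); im2,_=snap('top','t5'); r=lambda a:cv2.resize(a,(400,400),interpolation=3)
cv2.imwrite('pics/s5c.png',np.hstack([r(im[90:190,200:300]),r(im2[120:220,112:212])]))"
```

```text
t 8.73 shift [-10.8  -0.3  -3. ] roll 0.0 F [-0.4  0.  -0.2] w 0.0003 J [ 0.47  0.53  1.7   0.    0.9  -1.1 ]
```

View pics/s5c.png

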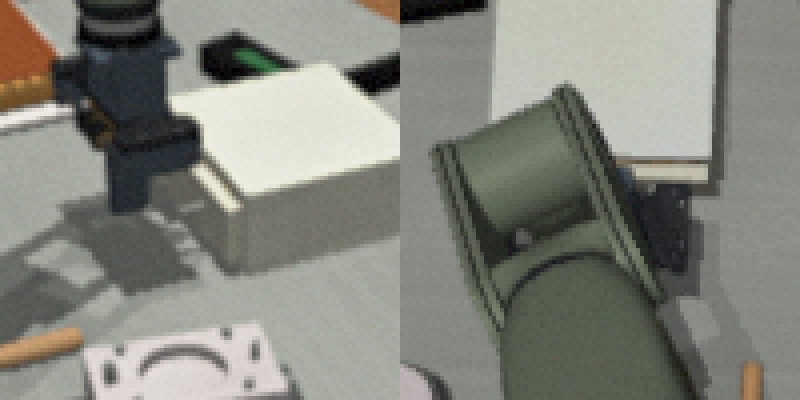

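The drawer is nearly shut: the panel edge at crop (235,205) stands a little off the box front. I'll push gently on to the stop.

>>> {"method": "servo_tool", "body": {
  "series": [
    [[0,-2,0,0,0],[0,-3,0,0,0],[0,-4,0,0,0],[0,-5,0,0,0],[0,-6,0,0,0],[0,-7,0,0,0],[0,-8,0,0,0],[0,-8,0,0,0],[0,-8,0,0,0],[0,-8,0,0,0]]
  ]
}}

```text
clock: 9.67
tcp_pos: [0.5442, 0.2882, 0.037]
ee_rot: [[-1.0, 0.001, -0.01], [0.001, 1.0, -0.001], [0.01, -0.001, -1.0]]
contact_force: [-12.0, 2.2, 9.1]
gripper_width: 0.0004
gripper_force: 6.4
```

>>> {"method": "servo_tool", "body": {
  "series": [
    [[0,-1,0,0,0],[0,-2,0,0,0],[0,-3,0,0,0],[0,-3,0,0,0],[0,-4,0,0,0],[0,-4,0,0,0],[0,-5,0,0,0],[0,-5,0,0,0],[0,-5,0,0,0],[0,-5,0,0,0]]
  ]
}}

```text
clock: 10.5
tcp_pos: [0.5444, 0.2882, 0.037]
ee_rot: [[-1.0, 0.001, -0.02], [0.002, 1.0, -0.002], [0.02, -0.002, -1.0]]
contact_force: [-23.1, 3.2, 15.5]
gripper_width: 0.0002
gripper_force: 11.9
```

>>> {"method": "servo_tool", "body": {
  "series": [
    [[0,15,0,0,0],[0,35,0,0,0],[0,50,0,-20,0],[0,50,-10,-55,0],[20,50,-30,-90,0],[40,50,-65,-120,0],[55,50,-100,-130,0],[60,50,-138,-130,0],[60,50,-177,-130,0],[60,50,-216,-130,0]]
  ]
}}

```text
clock: 11.33
tcp_pos: [0.5048, 0.0705, 0.1679]
ee_rot: [[-1.0, -0.001, 0.003], [-0.001, 1.0, 0.0], [-0.003, 0.0, -1.0]]
contact_force: [0.8, 0.6, -0.4]
gripper_width: 0.0376
gripper_force: 0.0
```

```bash
python3 -c "
from go import *
im,d=snap('side','s6'); cv2.imwrite('pics/s6c.png',cv2.resize(im[90:190,200:300],(400,400)))
go(.4755,-.3255,.12,165.5)"
```

```text
t 11.38 shift [  27.9 -389.2   49.8] roll 0.251 F [-0.5 -4.8 -0.5] w 0.0417 J [ 0.11  0.25  1.79 -0.01  1.1  -1.46]
```

View pics/s6c.png

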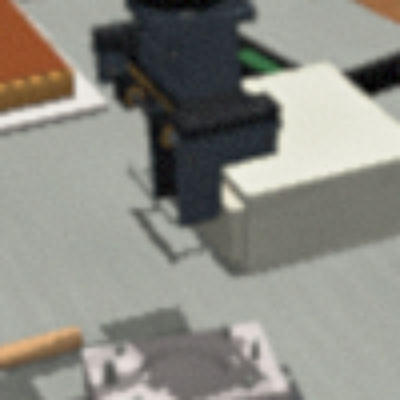

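The panel at crop (235,205) now sits against the box front, so the drawer is shut. Next is the upper half.

>>> {"method": "servo_tool", "body": {
  "series": [
    [[60,2,-36,0,0.03],[60,5,-74,0,0.06],[60,8,-112,0,0.09],[60,11,-150,0,0.12],[60,14,-188,0,0.15],[60,17,-226,0,0.18],[60,20,-264,5,0.21],[60,23,-302,10,0.24],[60,26,-340,15,0.251],[60,28,-370,20,0.251]]
  ]
}}

```text
clock: 12.22
tcp_pos: [0.4763, -0.3011, 0.147]
ee_rot: [[-0.968, 0.25, 0.002], [0.25, 0.968, -0.002], [-0.002, -0.002, -1.0]]
contact_force: [0.9, -0.5, -0.2]
gripper_width: 0.0601
gripper_force: 0.0
```

```bash
python3 -c "
from go import *
go(.4755,-.3255,.08,165.5)
im,d=snap('top','t6'); P=cloud('top',d)
m=((P[...,2]>.03)&(P[...,2]<.075)); m[:188]=0;m[212:]=0;m[:,135:]&=True
Q=P[188:215,135:192].reshape(-1,3);Q=Q[(Q[:,2]>.04)&(Q[:,2]<.055)];print(len(Q))
Q=P[150:215,140:185].reshape(-1,3);Q=Q[(Q[:,2]>.04)&(Q[:,2]<.065)];print('handle/panel x',np.percentile(Q[:,0],[1,10,50]))
"
```

```text
t 12.22 shift [ -5.2 -23.7  67.1] roll 0.001 F [ 0.9 -0.5 -0.2] w 0.0601 J [-0.58  0.35  1.7  -0.    1.09 -1.9 ]
0
handle/panel x [0.56200431 0.56348317 0.5816486 ]
```

>>> {"method": "servo_tool", "body": {
  "series": [
    [[60,-2,-10,10,0],[60,-5,-22,25,0],[60,-5,-24,40,0],[60,-5,-24,60,0],[60,-5,-24,80,0],[60,-5,-24,100,0],[60,-5,-24,112,0],[60,-5,-24,118,0],[60,-5,-24,119,0],[60,-5,-24,119,0]]
  ]
}}

```text
clock: 13.1
tcp_pos: [0.4754, -0.322, 0.0279]
ee_rot: [[-0.969, 0.247, 0.0], [0.247, 0.969, -0.0], [-0.0, -0.0, -1.0]]
contact_force: [-0.1, 0.1, 0.5]
gripper_width: 0.06
gripper_force: 0.0
```

```bash
python3 -c "
from go import *
go(.4755,-.3255,.026,165.5)"
```

```text
t 13.10 shift [-0.9 -3.4  1.9] roll 0.003 F [-0.1  0.1  0.5] w 0.06 J [-0.62  0.49  1.81  0.    0.84 -1.94]
```

>>> {"method": "servo_tool", "body": {
  "series": [
    [[60,0,-3,0,0],[60,0,-3,0,0],[30,0,-3,0,0],[10,0,-3,0,0],[10,0,-3,0,0],[10,0,-3,0,0],[10,0,-3,0,0],[10,0,-3,0,0],[10,0,-3,0,0],[10,0,-3,0,0]]
  ],
  "grip_force": 45
}}

```text
clock: 13.93
tcp_pos: [0.4743, -0.3249, 0.0279]
ee_rot: [[-0.969, 0.248, -0.0], [0.248, 0.969, 0.001], [0.0, 0.001, -1.0]]
contact_force: [0.8, 1.0, 0.5]
gripper_width: 0.0199
gripper_force: 45.0
```

>>> {"method": "servo_tool", "body": {
  "series": [
    [[10,0,0,-5,0],[10,0,0,-20,0],[10,0,0,-45,0],[10,0,0,-75,0],[10,0,0,-100,0],[10,0,0,-120,0],[10,0,0,-130,0],[10,0,0,-130,0],[10,0,0,-130,0],[10,0,0,-130,0]]
  ]
}}

```text
clock: 14.77
tcp_pos: [0.4733, -0.3245, 0.1561]
ee_rot: [[-0.969, 0.248, -0.003], [0.248, 0.969, 0.002], [0.003, 0.001, -1.0]]
contact_force: [-0.6, -0.3, -4.0]
gripper_width: 0.0197
gripper_force: 45.0
```

```bash
cat > m3.py <<'E'
from go import *
import sys
# fine look at dowels (base) in t3/s3-like unobstructed images: bright top plane edges
im,d=snap('top','t7'); im2,d2=snap('side','s7')
go(.4815,.0346,.13,168.9)
P=cloud('top',d); s=env.observe(); t=np.array(s["tcp_pos"])
def rect(P,m,tag):
    Q=P[m]; r=cv2.minAreaRect((Q[:,:2]*1000).astype(np.float32)); print(tag,len(Q),np.round(r[0],1),np.round(r[1],1),round(r[2],1),Q.mean(0).round(4))
near=np.hypot(P[...,0]-.4815,P[...,1]-.0346)<.11
rect(P,near&(P[...,2]>.033)&(P[...,2]<.047),'base')
r=lambda a:cv2.resize(a,(400,400),interpolation=cv2.INTER_CUBIC)
u,v=proj('side',t-[0,0,0.01]).astype(int); print(proj('top',t-[0,0,.01]),u,v)
cv2.imwrite('pics/c7.png',np.hstack([r(im[155:235,192:272]),r(im2[v-50:v+50,u-50:u+50])]))
print(s["tcp_pos"])
E
python3 m3.py
```

```text
t 14.87 shift [ 81.2 349.9  26.8] roll -0.057 F [-0.2 -0.3 -3.1] w 0.0197 J [-0.62  0.36  1.65  0.    1.13 -1.94]
base 702 [484.2  35.3] [ 96.4 149.9] 79.0 [0.4844 0.0351 0.0404]
[335.39738138 197.13949117] 302 230
[ 0.47339909 -0.32460861  0.15606574]
```

View pics/c7.png

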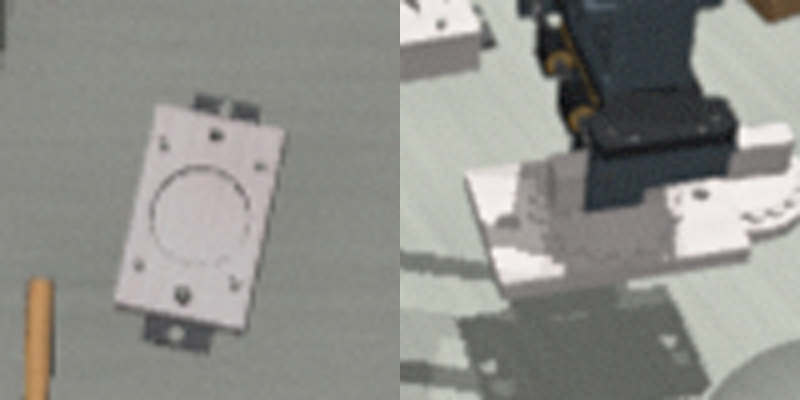

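The upper half hangs level in the grip, its far hole at crop (700,195); the base's dowels are at (182,293) and (215,133). Measure both blanks by colour-mask outlines in the first pictures.

```bash
cat > m4.py <<'E'
from h import *
def outline(tag,cam_,c,z,half):
    im=np.load(f"pics/{tag}.npz")["im"]; u,v=proj(cam_,c).astype(int)
    x0,y0=u-half,v-half; a=cv2.resize(im[y0:v+half,x0:u+half],None,fx=6,fy=6,interpolation=cv2.INTER_CUBIC).astype(float)
    f=(a[...,2]-a[...,1]); m=(cv2.GaussianBlur(f,(0,0),4)>-1).astype(np.uint8)&(a[...,2]>140)
    m=cv2.morphologyEx(m.astype(np.uint8),cv2.MORPH_CLOSE,np.ones((45,45)))
    cs,_=cv2.findContours(m,cv2.RETR_EXTERNAL,cv2.CHAIN_APPROX_NONE); k=max(cs,key=cv2.contourArea)[:,0]
    W=np.array([ray(cam_,((p[0]+.5)/6-.5+x0,(p[1]+.5)/6-.5+y0),z)[:2] for p in k])
    r=cv2.minAreaRect((W*1000).astype(np.float32)); print(tag,np.round(r[0],1),np.round(r[1],1),round(r[2],1))
outline("top0","top",(.4815,.0346,.04),.04,32)
outline("t7","top",(.4815,.0346,.04),.04,32)
outline("t6","top",(.4815,.0346,.04),.04,32)
outline("top0","top",(.475,-.326,.014),.014,27)
outline("s3","side",(.4815,.0346,.04),.04,45)
outline("side0","side",(.475,-.326,.014),.014,45)
def dark(tag,c_,z,guess):
    im=np.load(f"pics/{tag}.npz")["im"].astype(float).sum(2); u,v=np.round(proj(c_,(*guess,z))).astype(int)
    p=im[v-4:v+5,u-4:u+5]; w=np.clip(np.percentile(p,60)-30-p,0,None); vv,uu=np.mgrid[v-4:v+5,u-4:u+5]
    print("dark",tag,z,(ray(c_,((uu*w).sum()/w.sum(),(vv*w).sum()/w.sum()),z)*1000).round(1))
for t in("top0","t7"):
    dark(t,"top",.05,(.422,.046)); dark(t,"top",.05,(.54,.024))
dark("top0","top",.012,(.418,-.312)); dark("top0","top",.012,(.534,-.341))
for g in((.418,-.312),(.534,-.341)): dark("side0","side",.012,g)
E
python3 m4.py
```

```text
top0 [480.7  37.6] [100.1 166.2] 78.7
t7 [485.5  39.8] [236.  235.8] 0.6Traceback (most recent call last):
  File "m4.py", line 12, in <module>
    outline("t6","top",(.4815,.0346,.04),.04,32)
    ~~~~~~~^^^^^^^^^^^^^^^^^^^^^^^^^^^^^^^^^^^^^
  File "m4.py", line 8, in outline
    W=np.array([ray(cam_,((p[0]+.5)/6-.5+x0,(p[1]+.5)/6-.5+y0),z)[:2] for p in k])
                ~~~^^^^^^^^^^^^^^^^^^^^^^^^^^^^^^^^^^^^^^^^^^^^^^
  File "h.py", line 6, in ray
    K,E=cam(n); d=E[:3,:3]@np.linalg.solve(K,[uv[0],uv[1],1.]); o=E[:3,3]
        ~~~^^^
  File "h.py", line 4, in cam
    c=env.camera_model(n); return np.array(c["intrinsics"]),np.array(c["extrinsics"])
ValueError: time passes only in moves, steps and waits
```

```bash
sed -i 's/^def cam/import functools\n@functools.lru_cache(None)\ndef cam/' h.py
sed -i 's/    f=(a.*$/    g=np.clip(cv2.GaussianBlur(a[...,2],(0,0),3),0,255).astype(np.uint8); _,m=cv2.threshold(g,0,1,cv2.THRESH_OTSU); b=12; m[:b]=0;m[-b:]=0;m[:,:b]=0;m[:,-b:]=0/; s/np.ones((45,45))/np.ones((15,15))/' m4.py; python3 m4.py
```

```text
top0 [484.8  36.2] [ 96.8 150.8] 79.0
t7 [484.8  36.5] [ 96.8 150.1] 78.7
t6 [484.6  36.2] [ 96.6 150.4] 78.7
top0 [ 476.  -327.1] [ 96.6 151. ] 75.5
s3 [471.2  33.1] [388.  290.3] 61.9
side0 [ 478.7 -320.8] [ 99.1 151. ] 75.3
dark top0 0.05 [416.8  49.6  50. ]
dark top0 0.05 [546.5  20.3  50. ]
dark t7 0.05 [416.9  49.6  50. ]
dark t7 0.05 [546.5  20.5  50. ]
dark top0 0.012 [ 416.2 -310.2   12. ]
dark top0 0.012 [ 540.1 -345.2   12. ]
dark side0 0.012 [ 420.1 -306.3   12. ]
dark side0 0.012 [ 536.2 -337.    12. ]
```

```bash
python3 -c "
from go import *
go(.4826,.0367,.12,168.8)"
```

```text
t 14.87 shift [ 80.6 352.2  36.8] roll -0.055 F [-0.2 -0.3 -3.1] w 0.0197 J [-0.62  0.36  1.65  0.    1.13 -1.94]
```

>>> {"method": "servo_tool", "body": {
  "series": [
    [[10,4,18,0,0],[10,11,48,0,-0.01],[10,19,84,0,-0.02],[10,28,120,0,-0.03],[10,36,156,0,-0.04],[10,44,192,0,-0.05],[10,52,228,0,-0.055],[10,61,264,0,-0.055],[10,69,300,0,-0.055],[10,75,328,0,-0.055]]
  ]
}}

```text
clock: 15.7
tcp_pos: [0.4821, 0.0137, 0.157]
ee_rot: [[-0.981, 0.194, -0.002], [0.194, 0.981, 0.001], [0.002, 0.0, -1.0]]
contact_force: [0.4, -0.4, -2.8]
gripper_width: 0.0195
gripper_force: 45.0
```

>>> {"method": "servo_tool", "body": {
  "series": [
    [[10,4,15,5,0],[10,5,22,10,0],[10,5,24,20,0],[10,5,24,30,0],[10,5,24,36,0],[10,5,24,40,0],[10,5,24,40,0],[10,5,24,40,0],[10,5,24,40,0],[10,5,24,40,0]]
  ]
}}

```text
clock: 16.53
tcp_pos: [0.4832, 0.0354, 0.1184]
ee_rot: [[-0.981, 0.195, 0.001], [0.195, 0.981, 0.0], [-0.001, 0.0, -1.0]]
contact_force: [-0.5, 1.0, -2.8]
gripper_width: 0.0199
gripper_force: 45.0
```

```bash
python3 -c "
from go import *
go(.4826,.0367,.1,168.8)
im,d=snap('side','s8'); im2,d2=snap('top','t8'); r=lambda a:cv2.resize(a,(400,400),interpolation=2)
cv2.imwrite('pics/c8.png',np.hstack([r(im[130:220,200:290]),r(im2[155:235,192:272])]))"
```

```text
t 16.53 shift [ 0.9  1.2 18.4] roll -0.001 F [-0.5  1.  -2.8] w 0.0199 J [ 0.05  0.26  1.91  0.    0.97 -1.33]
```

View pics/c8.png

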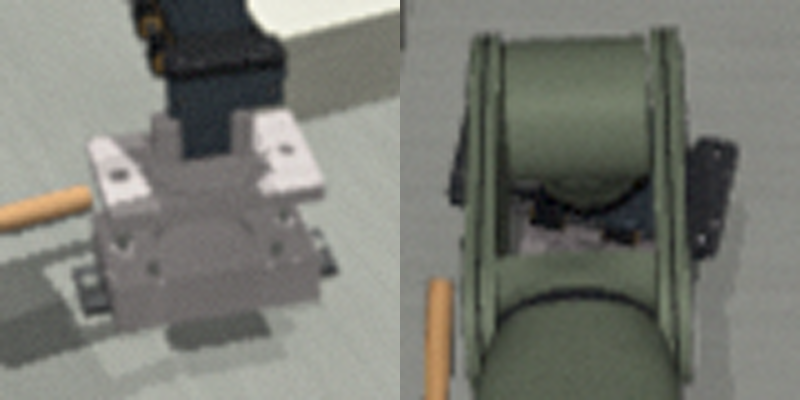

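The half hangs over the base. Its holes show at crop (119,175) and (286,149), and the pins at (123,240), (153,268), (277,247) and (285,216). Compare the centres within this one view.

```bash
python3 -c "
from h import *
im=np.load('pics/s8.npz')['im'].astype(float).sum(2)
f=lambda c:((c[0]+.5)*90/400-.5+200,(c[1]+.5)*90/400-.5+130)
def dark(c,r=3,th=40):
    u,v=f(c); u0,v0=round(u),round(v); p=im[v0-r:v0+r+1,u0-r:u0+r+1]; w=np.clip(np.percentile(p,70)-th-p,0,None); vv,uu=np.mgrid[v0-r:v0+r+1,u0-r:u0+r+1]
    return (uu*w).sum()/w.sum(),(vv*w).sum()/w.sum()
for k in(0,1):
  g=(dark if k else f)
  H=[ray('side',g(c),.1035)for c in((119,175),(286,149))]
  B=[ray('side',f(c),.047)for c in((123,240),(153,268),(277,247),(285,216))]
  print(np.round(H,4).tolist(),np.mean(H,0).round(4)); print(np.mean(B,0).round(4),np.round(B,4).tolist())
"
```

```text
[[0.4273, 0.0494, 0.1035], [0.546, 0.0266, 0.1035]] [0.4867 0.038  0.1035]
[0.4816 0.0186 0.047 ] [[0.4268, 0.0488, 0.047], [0.4335, 0.0095, 0.047], [0.5223, -0.0072, 0.047], [0.5438, 0.0233, 0.047]]
[[0.4276, 0.0502, 0.1035], [0.5459, 0.0267, 0.1035]] [0.4867 0.0384 0.1035]
[0.4816 0.0186 0.047 ] [[0.4268, 0.0488, 0.047], [0.4335, 0.0095, 0.047], [0.5223, -0.0072, 0.047], [0.5438, 0.0233, 0.047]]
```

Within this view the centres agree to about 1 mm. I'll lower onto the dowels.

>>> {"method": "servo_tool", "body": {
  "series": [
    [[10,0.5,1,8,0],[10,0.5,1,16,0],[10,0.5,1,22,0],[10,0.5,1,26,0],[10,0.5,1,29,0],[10,0.5,1,32,0],[10,0.5,1,35,0],[10,0.5,1,38,0],[10,0.5,1,38,0],[10,0.5,1,38,0]]
  ]
}}

```text
clock: 17.47
tcp_pos: [0.4825, 0.0367, 0.0799]
ee_rot: [[-0.981, 0.195, -0.0], [0.195, 0.981, 0.0], [0.0, 0.0, -1.0]]
contact_force: [-0.4, 0.0, -3.1]
gripper_width: 0.02
gripper_force: 45.0
```

>>> {"method": "servo_tool", "body": {
  "series": [
    [[10,0,0,1,0],[10,0,0,2,0],[10,0,0,3,0],[10,0,0,4,0],[10,0,0,5,0],[10,0,0,6,0],[10,0,0,7,0],[10,0,0,8,0],[10,0,0,8,0],[10,0,0,8,0]]
  ]
}}

```text
clock: 18.3
tcp_pos: [0.4826, 0.0367, 0.0722]
ee_rot: [[-0.981, 0.195, 0.0], [0.195, 0.981, 0.0], [-0.0, 0.0, -1.0]]
contact_force: [-1.4, -1.0, 5.1]
gripper_width: 0.0197
gripper_force: 45.0
```

>>> {"method": "servo_tool", "body": {
  "series": [
    [[10,0,0,0.5,0],[10,0,0,1,0],[10,0,0,1.5,0],[10,0,0,2,0],[10,0,0,2.5,0],[10,0,0,3,0],[10,0,0,3.5,0],[10,0,0,4,0],[10,0,0,4.5,0],[10,0,0,4.5,0]]
  ]
}}

```text
clock: 19.13
tcp_pos: [0.4826, 0.0367, 0.0679]
ee_rot: [[-0.981, 0.195, 0.0], [0.195, 0.981, 0.0], [-0.0, 0.0, -1.0]]
contact_force: [-2.1, -1.4, 8.4]
gripper_width: 0.0196
gripper_force: 45.0
```

>>> {"method": "servo_tool", "body": {
  "series": [
    [[10,0,0,0.5,0],[10,0,0,0.5,0],[10,0,0,1,0],[10,0,0,1,0],[10,0,0,1.5,0],[10,0,0,1.5,0],[10,0,0,2,0],[10,0,0,2,0],[10,0,0,2,0],[10,0,0,2,0]]
  ]
}}

```text
clock: 19.97
tcp_pos: [0.4827, 0.0368, 0.0679]
ee_rot: [[-0.981, 0.194, 0.001], [0.194, 0.981, 0.0], [-0.001, 0.0, -1.0]]
contact_force: [-7.1, -0.1, 23.8]
gripper_width: 0.0199
gripper_force: 45.0
```

```bash
python3 -c "
from go import *
go(.4826,.0367,.0679,168.8); s=env.observe(); print(s['tcp_pos'],s['contact_force'],s['wrist_torque'])
im,d=snap('side','s9'); cv2.imwrite('pics/c9.png',cv2.resize(im[150:215,205:285],(800,600),interpolation=2))"
```

```text
t 19.97 shift [ 0.1 -0.1 -0. ] roll -0.0 F [-7.1 -0.1 23.8] w 0.0199 J [ 0.05  0.33  1.98  0.    0.84 -1.32]
[0.48267346 0.03676914 0.06789315] [-7.13986438 -0.13896234 23.81091489] [-0.01023621  1.46206657 -0.01970585]
```

View pics/c9.png

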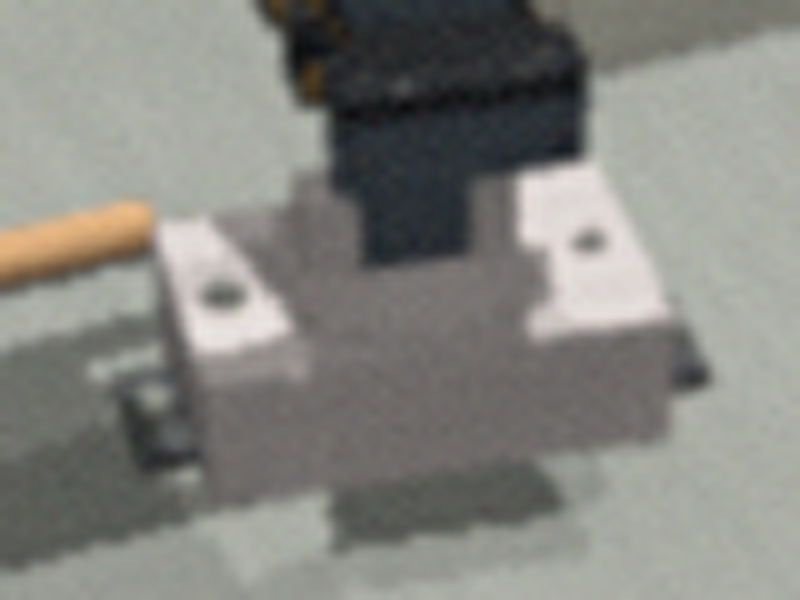

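The halves meet all round: in the crop the flange and block form one continuous face with no gap, and z is exactly 40 mm above the pick height. I'll ease the push into the 10–20 N range and hand in.

>>> {"method": "servo_tool", "body": {
  "series": [
    [[10,0,0,-0.3,0],[10,0,0,-0.8,0],[10,0,0,-0.8,0],[10,0,0,-0.8,0],[10,0,0,-0.8,0],[10,0,0,-0.8,0],[10,0,0,-0.8,0],[10,0,0,-0.8,0],[10,0,0,-0.8,0],[10,0,0,-0.8,0]]
  ]
}}

```text
clock: 20.85
tcp_pos: [0.4826, 0.0367, 0.0679]
ee_rot: [[-0.981, 0.195, 0.001], [0.195, 0.981, 0.0], [-0.001, 0.0, -1.0]]
contact_force: [-5.3, -1.1, 17.4]
gripper_width: 0.0199
gripper_force: 45.0
```

```bash
python3 -c "
from station import env
print(env.hand_in())"
```

```text
the job is handed in; nothing more can be done
None
```

I handed the job in with the nozzle shut in the drawer and the upper half seated on its dowels, still held and pressed down at about 17 N; the hand-in returned no verdict.

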